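# Rock a tight locating block out of its carriage

### The job

Slide the carriage along its rail until it is up against the tall stop, with the locating block still fully seated in it. Then, with the carriage staying at the stop, free the tight block by rocking it side to side across the rail, so that one long edge of its foot comes up first while the other stays down, then the other edge; do not pull it straight out. Finish while holding the freed block still and upright over its pocket, lifted just clear (a centimetre or two above the pocket's rim), and leave the other things alone.

Things in the scene. Friction and masses are not known exactly. Their poses are not given: they have to be found in the camera images.
- rail: Fixed linear guide: aluminium base plate 90 x 262 x 8 mm with a steel rail 20 mm wide along its long (y) axis. Origin: centre of the plate's underside, at table height; x across the rail, y along it towards the tall stop, z up. The end at -y has only a low cap, its top 18 mm above the table.
- end_stop (a point): Centre of the bumper face of the tall stop, 30 mm above the table, axes as the rail's. The stop is an aluminium block 60 mm across, 16 mm thick along the rail, top 46 mm above the table, clamped on the rail beyond the carriage (it does not shift; where along the rail varies). On its -y side a black rubber bumper; the carriage is home when the pocket's middle is 35 mm short (-y) of this face.
- carriage (a joint): Position of the carriage along the rail in m: 0 at the start, growing towards the stop (+y of the rail). It slides with about 3 N of friction and meets the stop at 0.09 to 0.14; dragging the seated block along the rail takes the carriage with it. The pocket's middle is at x = 0, y = -0.07 + joint value in the rail's frame.
- pocket (a point): Centre of the pocket's floor in the carriage, 30 mm above the table; axes parallel to the rail's; it moves with the carriage. The carriage is aluminium, 80 mm (x) by 70 mm (y). The pocket is 45 mm (x) by 39 mm (y) and 12 mm deep, so its rim is 42 mm above the table all round.
- catch_far (a point): Tip of the spring catch in the pocket's +x wall (screw head on the outer face), 20 mm from the pocket's middle, standing 2.5 mm out of the wall over the block's foot: a steel tongue 24 mm long, round-lipped, underside 6.1 mm and top 8.6 mm above the pocket floor. It holds its edge of the foot with about 18 N upward, then springs back under it; the freed edge rests on it, 8.6 mm up.
- catch_near (a point): Tip of the other, like spring catch, in the pocket's -x wall. Leaning the block 0.2 to 0.25 rad to +x about the lower +x edge of its foot lifts the -x edge past this catch (up to about 18 N sideways at the grip); then leaning it back over the raised edge, to slightly past upright, lifts the other edge past its catch. Either side may go first.
- locating_block: Loose plain steel block in the pocket, about 0.28 kg. Origin: centre of its underside; x across, y along the rail, z up. Foot 44 (x) by 36 (y) by 2.5 mm, bevelled above to 37 mm (x) at 6.5 mm height; waist 31 x 34 mm up to 21 mm; grip 28 (x) by 22 (y) mm from 21 to 70 mm height. Take it by the grip across its 22 mm, the fingers closing along the rail.
- foot_far (a point): Middle of the lower edge of the block's foot on its +x side (22 mm from its origin).
- foot_near (a point): Middle of the lower edge of the block's foot on its -x side (22 mm from its origin).
- spool: Bystander: spool of solder wire standing on its flange, 55 mm across, 40 mm high, near the rail; origin under its centre. Not to be moved.
- hex_keys: Bystander: set of hex keys in a holder lying on the table, 26 x 90 x 18 mm, near the rail; origin under its centre. Not to be moved.
- nut: Bystander: steel hexagon nut 24 x 27 x 13 mm lying on the table near the rail; origin under its centre. Not to be moved.

How it is judged:
By the outcome, as a careful person would: the job done as asked, in the order asked, and still so for the second after the job is handed in, while the arm keeps its last pose, push and grip.
It also fails if it takes over 38 s, if anything falls off the work surface, if the arm or the gripper's body presses on something with over 40 N, if the wrist force passes 120 N, or if a joint passes its speed limit or range.

### The arm

A 6-joint arm with a two-finger parallel gripper is mounted at the origin on a cart in front of the work surface, level with it; the furniture and walls round the work are solid. World frame = base frame: x ahead of the robot, y to its left, z up, the work surface at z = 0. Lengths are in m, angles in rad, forces in N, time in s.
With the tool pointing down it reaches from about 0.35 to 0.975 m from the base axis. Payload 4.9 kg.
Tool frame: the origin (TCP) lies midway between the tips of the shut fingers; the grasp point (between the pads) lies 19 mm behind it; z points along the fingers, y is the line along which they close (so a half turn about z gives the same grasp; the last joint's range is limited). The gripper opens to 85 mm and grips with 20 to 120 N. Pads are 22 mm wide; open, the fingers measure 114 mm over their backs; the gripper's body (76 mm by 85 mm) begins 54 mm behind the grasp point. The pads swing forward as they close: fully open they stand 13 mm farther back than shut.
Start: joints at [1.006, 0.053, 1.613, -0, 1.476, -0.119], TCP at [0.269, 0.564, 0.231] pointing down, gripper open.
Joint ranges: [-3.01, 3.01], [-1.01, 2.22], [0.06, 2.58], [-1.02, 4.17], [0.09, 2.62], [-3.14, 3.14]. Speed limits (rad/s): [2.57, 2.57, 3.14, 3.14, 3.14, 3.14].

### API

Orientations are given as a unit quaternion [w, x, y, z].
In Python, from plant import manip gives the robot as it stands.
- The arm moves only by the tool move_arm, never from a script. Its argument "increments" is one flat list of numbers, 5 for each row, row after row: the shift along the tool's x, y, z in mm, then the turn about the tool's z in rad, then the opening, from 0 (shut) to 1 (fully open). In form: [tx, ty, tz, spin, jaw, tx, ty, tz, spin, jaw, ...]. A call has 1 to 8 rows; each row shifts and turns the commanded pose from where the row before left it, along the tool's axes as they then stand; what a row does not reach is not made up. A row lasts 1/12 s, in which the tool goes at most 41.7 mm and 7.16 degrees, less where a joint would pass 70% of its speed; a pose out of reach is approached as far as the arm can. A call with a gripper value outside its range is refused whole. The fingers move at their own pace and stop on an object; the grip force is fixed at half the most. Time passes only in rows, so rows that do not move let the fingers close. It gives the time, the measured TCP pose, the force, the opening and the grip force at its end, in the units of the state.
- manip.state(): the state, without advancing time (a new reading comes with each control period).
- manip.grab_frame(name): name is "scene" or "top"; returns a dict with "image" (480x640x3 uint8, blue, green, red), "fov_y" (degrees; the focal length in pixels is half the picture's height over the tangent of half this angle, whatever the lens; pixels are square), "cx", "cy" (the principal point, pixels), "k1" (the pictures are not rectified: a ray, as slopes to the right and down, at radius r is drawn at 1 + k1 r^2 times it, then the intrinsics apply), "eye" and "rotation" of the camera in the world. Camera axes: x right, y down, z forward; pixel columns grow to the right and rows downward; lengths in m; the calibration is good to about 2 mm. A picture is of the moment at which its call begins. There is no depth.
- manip.job_done(): hands the job in; it is judged then, once.
The state is a dict: "time": time; "joint_pos": joint angles; "joint_vel": joint speeds; "joint_efforts": joint torques, N m; "tool_pos": TCP position; "tool_rot": TCP orientation; "contact_force": force on the tool from outside, world axes, zero at the start; "ft_torque": the same for the moment, N m; "gripper_width": opening from 0.0 (shut) to 1.0 (fully open); "grasp_force": force on a finger pad.
Only numpy, scipy, OpenCV 4.12 (cv2) and the standard library are available. Lean on these libraries where they do the work, as an engineer would, in place of code of your own. Each camera call takes 0.05 s, during which the arm holds its last target. There are 200 camera calls.

## Working session

There is one attempt and no reset: what is moved stays moved. The work goes in short steps, Python scripts to look and compute and a tool call to move; the robot and the scene stay as the last step left them, time stands still between calls to the robot, and variables do not carry over. Pictures are saved under pics/ and viewed, at most 12 in all, crops included, and the job is handed in when it is done.

Besides the shell and the picture viewer there is one more tool, called by a JSON object that holds its "api" and its "payload", one argument or row to a line. move_arm: Moves the arm, as the interface text tells. Its arguments: {"type":"object","properties":{"increments":{"type":"array"}},"required":["increments"]}

```bash
mkdir -p pics; cat > h.py <<'E'
import numpy as np, cv2
from plant import manip
from scipy.spatial.transform import Rotation as R
def grab(n,save=None):
    f=manip.grab_frame(n)
    if save: cv2.imwrite('pics/'+save,f['image'])
    return f
def K(f):
    h=f['image'].shape[0]; return h/2/np.tan(np.radians(f['fov_y'])/2)
def pix2w(f,u,v,z):
    F=K(f); d=np.array([(u-f['cx'])/F,(v-f['cy'])/F]); s=d.copy()
    for _ in range(20): s=d/(1+f['k1']*(s@s))
    r=np.array(f['rotation'])@np.array([s[0],s[1],1]); e=np.array(f['eye'])
    return e+r*(z-e[2])/r[2]
def w2pix(f,p):
    c=np.array(f['rotation']).T@(np.array(p)-np.array(f['eye'])); s=c[:2]/c[2]; s=s*(1+f['k1']*(s@s))
    return s*K(f)+[f['cx'],f['cy']]
E
python3 - <<'E'
from h import *
for n in ("scene","top"):
    f=grab(n,n+'1.png'); print({k:v for k,v in f.items() if k!='image'})
s=manip.state(); print(s)
print(R.from_quat(np.roll(s['tool_rot'],-1)).as_matrix().round(3))
E
```

```text
{'fov_y': 48.13553149346129, 'cx': 316.8785937498289, 'cy': 246.52565182119488, 'k1': 0.0025844099277899275, 'eye': array([ 0.06210648, -0.53768173,  0.55441684]), 'rotation': array([-0.42035307,  0.83148677, -0.32732278,  0.15745745])}
{'fov_y': 43.57147718113421, 'cx': 316.89964616418786, 'cy': 242.26843802448897, 'k1': -0.10877167259340512, 'eye': array([ 0.48668193, -0.04963474,  0.93574428]), 'rotation': array([-0.03248085,  0.71042416, -0.70286743,  0.01482833])}
{'time': 0.1, 'joint_pos': array([ 1.00597818e+00,  5.32959089e-02,  1.61415127e+00, -2.95490508e-05,
        1.47600587e+00, -1.18987089e-01]), 'joint_vel': array([ 0.00071419, -0.00321849, -0.00318113,  0.000959  , -0.00090231,
       -0.00024916]), 'joint_efforts': array([ 6.04145316e-05, -3.94904029e+01, -3.71363676e+01, -1.39374406e-04,
        3.92893940e-03,  2.43982311e-05]), 'tool_pos': array([0.26920084, 0.56342842, 0.23018605]), 'tool_rot': array([-2.98022184e-04,  2.21072476e-01,  9.75256938e-01, -8.81290043e-04]), 'contact_force': array([-0.48229979, -0.19568956, -0.51224205]), 'ft_torque': array([-0.02769022,  0.01362556, -0.0159484 ]), 'grasp_force': 0.0, 'gripper_width': 1.0004469617488243}
[[-0.902  0.431 -0.001]
 [ 0.431  0.902 -0.002]
 [ 0.    -0.002 -1.   ]]
```

View pics/top1.png

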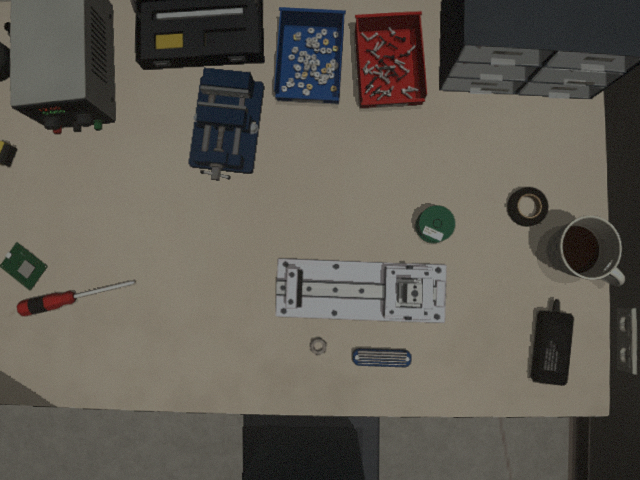

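View pics/scene1.png

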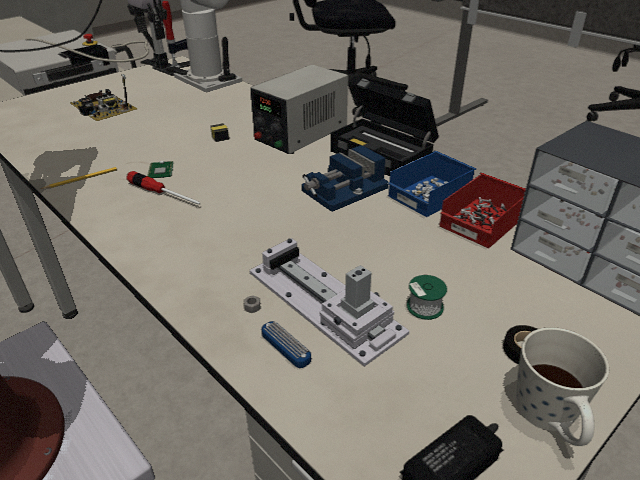

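The top view shows the rail from (276,290) to (446,290). The tall stop is at the left, near (292,286), and the carriage with its block is at the right, near (412,292). The spool is at (436,224), the nut at (317,346) and the hex keys at (381,358). The rotation is a quaternion, so I'll fix the helper and enlarge.

```bash
sed -i "s/np.array(f\['rotation'\])/rot(f)/g" h.py; echo "def rot(f): return R.from_quat(np.roll(f['rotation'],-1)).as_matrix()" >> h.py
python3 - <<'E'
import cv2
a=cv2.imread('pics/top1.png')[250:330,265:455]; cv2.imwrite('pics/tc.png',cv2.resize(a,None,fx=4.2,fy=4.2,interpolation=cv2.INTER_CUBIC))
a=cv2.imread('pics/scene1.png')[230:370,240:420]; cv2.imwrite('pics/sc.png',cv2.resize(a,None,fx=4,fy=4,interpolation=cv2.INTER_CUBIC))
E
```

```text
(no output)
```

View pics/tc.png

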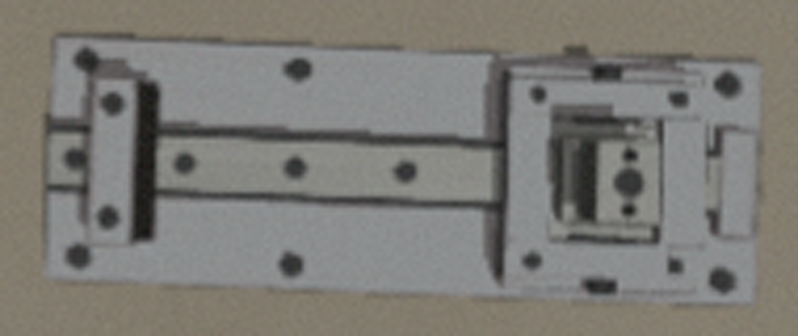

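View pics/sc.png

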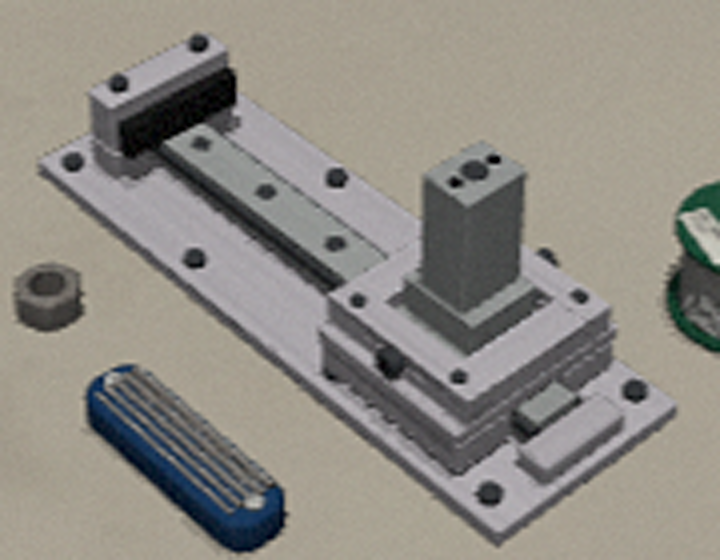

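```bash
cat > m.py <<'E'
from h import *
import pickle
ft=grab('top'); fs=grab('scene')
T=lambda x,y,z: pix2w(ft,(x+.5)/4.2-.5+265,(y+.5)/4.2-.5+250,z)
S=lambda x,y,z: pix2w(fs,(x+.5)/4-.5+240,(y+.5)/4-.5+230,z)
C=np.array([T(56,36,.008),T(760,62,.008),T(755,303,.008),T(45,275,.008)]); print('top plate\n',C.round(4),C.mean(0).round(4),[np.linalg.norm(C[i]-C[i-1]).round(4) for i in range(4)])
d=C[0]+C[3]-C[1]-C[2]; print('yaw of y-axis from world y',np.arctan2(-d[0],d[1]))
P=np.array([S(40,165,.008),S(497,543,.008),S(676,408,.008)]);print('scene plate',P.round(4)); print((P[0]+P[2])/2, np.arctan2(-(P[0]-P[1])[0],(P[0]-P[1])[1]),np.linalg.norm(P[0]-P[1]),np.linalg.norm(P[2]-P[1]))
B=np.array([T(598,141,.1),T(660,141,.1),T(658,239,.1),T(595,236,.1)]);print('top blk',B.round(4),B.mean(0).round(4))
B=np.array([S(421,178,.1),S(477,143,.1),S(525,172,.1),S(467,208,.1)]);print('sc blk',B.round(4),B.mean(0).round(4))
print('stop',T(135,80,.046),T(132,243,.046),'bumper',T(159,85,.044),T(155,240,.044)) 
print('bumper sc top corners z.044',S(120,125,.044),S(236,70,.044))
E
python3 m.py
```

```text
top plate
 [[ 0.5234  0.034   0.008 ]
 [ 0.5165 -0.2253  0.008 ]
 [ 0.4282 -0.2236  0.008 ]
 [ 0.4355  0.0367  0.008 ]] [ 0.4759 -0.0946  0.008 ] [np.float64(0.0879), np.float64(0.2594), np.float64(0.0883), np.float64(0.2604)]
yaw of y-axis from world y -0.027582509862547327
scene plate [[ 0.4308  0.0341  0.008 ]
 [ 0.4216 -0.2269  0.008 ]
 [ 0.5116 -0.2277  0.008 ]]
[ 0.47119412 -0.09680737  0.008     ] -0.03510722974088533 0.2611567640484713 0.08996710767655668
top blk [[ 0.4869 -0.1542  0.1   ]
 [ 0.4871 -0.1747  0.1   ]
 [ 0.4548 -0.1742  0.1   ]
 [ 0.4556 -0.1533  0.1   ]] [ 0.4711 -0.1641  0.1   ]
sc blk [[ 0.4563 -0.1547  0.1   ]
 [ 0.4831 -0.1546  0.1   ]
 [ 0.4835 -0.1762  0.1   ]
 [ 0.4563 -0.1758  0.1   ]] [ 0.4698 -0.1653  0.1   ]
stop [0.50667961 0.00235553 0.046     ] [0.44930633 0.00265491 0.046     ] bumper [ 0.50505205 -0.00605126  0.044     ] [ 0.45038512 -0.00533498  0.044     ]
bumper sc top corners z.044 [ 0.44354957 -0.00522581  0.044     ] [ 0.49913919 -0.00932419  0.044     ]
```

{"api": "move_arm", "payload": {
  "increments": [0, 0, 0, -0.104, 1, 0, 0, 0, -0.104, 1, 0, 0, 0, -0.104, 1, 0, 0, 0, -0.104, 1, -11, -36, 0, 0, 1, -11, -36, 0, 0, 1, -11, -36, 0, 0, 1, -11, -36, 0, 0, 1]
}}

```text
time: 0.87
tool_pos: [0.3091, 0.4172, 0.2308]
tool_rot: [-0.0, 0.014, 1.0, -0.0]
contact_force: [1.3, 0.1, 1.3]
gripper_width: 1.0
grasp_force: 0.0
```

{"api": "move_arm", "payload": {
  "increments": [-11, -36, 0, 0, 1, -11, -36, 0, 0, 1, -11, -36, 0, 0, 1, -11, -36, 0, 0, 1, -11, -36, 0, 0, 1, -11, -36, 0, 0, 1, -11, -36, 0, 0, 1, -11, -36, 0, 0, 1]
}}

```text
time: 1.53
tool_pos: [0.3885, 0.1265, 0.2313]
tool_rot: [0.0, 0.015, 1.0, 0.0]
contact_force: [1.4, -0.5, -0.3]
gripper_width: 1.002
grasp_force: 0.0
```

{"api": "move_arm", "payload": {
  "increments": [-11, -36, 0, 0, 1, -11, -36, 0, 0, 1, -11, -36, 0, 0, 1, -11, -36, 0, 0, 1, -11, -36, 0, 0, 1, -11, -36, 0, 0, 1, -11, -36, 0, 0, 1, 0, 0, 0, 0, 1]
}}

```text
time: 2.2
tool_pos: [0.4585, -0.1312, 0.2311]
tool_rot: [-0.0, 0.018, 1.0, -0.001]
contact_force: [-0.1, -0.3, 0.2]
gripper_width: 1.0
grasp_force: 0.0
```

```bash
cat > d.py <<'E'
from h import *
import sys
t=np.array(list(map(float,sys.argv[1:4])))
s=manip.state(); M=R.from_quat(np.roll(s['tool_rot'],-1)).as_matrix(); print(s['time'],s['tool_pos'].round(4),s['contact_force'].round(1),s['ft_torque'].round(2)); print(M.round(3))
print('tool-axis delta mm',(M.T@(t-s['tool_pos'])*1000).round(1),'y angle',np.arctan2(M[1,1],M[0,1])-(np.pi/2-.03))
E
python3 d.py .4705 -.1648 .23
```

```text
2.2 [ 0.4585 -0.1312  0.2311] [-0.1 -0.3  0.2] [0.04 0.01 0.  ]
[[-0.999  0.036 -0.   ]
 [ 0.036  0.999 -0.002]
 [ 0.    -0.002 -1.   ]]
tool-axis delta mm [-13.2 -33.2   1.2] y angle -0.0058135332147601915
```

{"api": "move_arm", "payload": {
  "increments": [-13, -33, 0, -0.006, 1, 0, 0, 30, 0, 1, 0, 0, 30, 0, 1, 0, 0, 20, 0, 1, 0, 0, 0, 0, 1]
}}

```text
time: 2.62
tool_pos: [0.4667, -0.1575, 0.1456]
tool_rot: [-0.005, 0.012, 1.0, 0.002]
contact_force: [-0.5, 1.2, -1.5]
gripper_width: 0.997
grasp_force: 0.0
```

```bash
python3 d.py .4705 -.1648 .062; python3 - <<'E'
from h import *
f=grab('scene'); cv2.imwrite('pics/s2.png',cv2.resize(f['image'][150:390,230:480],None,fx=2.4,fy=2.4))
E
```

```text
2.6167 [ 0.4667 -0.1575  0.1456] [-0.5  1.2 -1.5] [ 0.   -0.06 -0.02]
[[-1.     0.024 -0.009]
 [ 0.024  1.     0.005]
 [ 0.009  0.005 -1.   ]]
tool-axis delta mm [-4.8 -7.6 83.5] y angle 0.005971073232162727
```

View pics/s2.png

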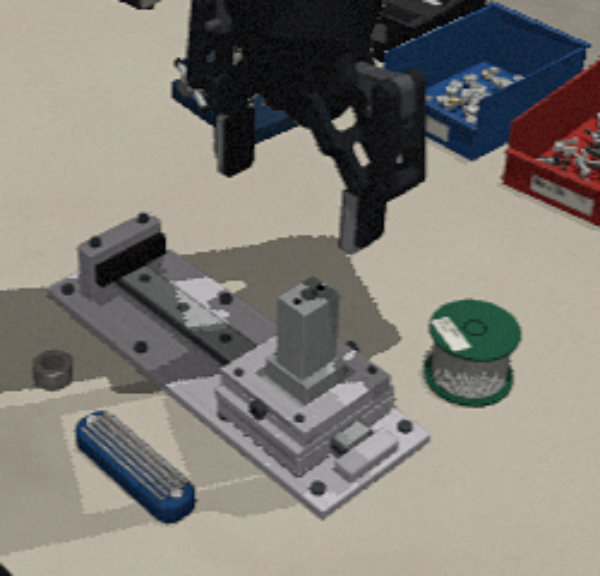

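The open fingers straddle the block along the rail, at (235,150) and (365,220), with the block top at (308,295). I'll let the arm settle.

{"api": "move_arm", "payload": {
  "increments": [0, 0, 0, 0, 1, 0, 0, 0, 0, 1, 0, 0, 0, 0, 1]
}}

```text
time: 2.92
tool_pos: [0.4713, -0.1598, 0.1537]
tool_rot: [0.002, 0.012, 1.0, -0.001]
contact_force: [0.2, 0.7, -0.2]
gripper_width: 1.0
grasp_force: 0.0
```

```bash
python3 d.py .4705 -.1648 .062
```

```text
2.9167 [ 0.4713 -0.1598  0.1537] [ 0.2  0.7 -0.2] [-0.02  0.01  0.03]
[[-1.     0.023  0.003]
 [ 0.023  1.    -0.002]
 [-0.004 -0.002 -1.   ]]
tool-axis delta mm [ 1.  -4.9 91.7] y angle 0.006571080245479255
```

{"api": "move_arm", "payload": {
  "increments": [1, -5, 12, 0, 1, 0, 0, 20, 0, 1, 0, 0, 20, 0, 1, 0, 0, 20, 0, 1, 0, 0, 14, 0, 1, 0, 0, 6, 0, 1, 0, 0, 0, 0, 1, 0, 0, 0, 0, 1]
}}

```text
time: 3.58
tool_pos: [0.4691, -0.1646, 0.0596]
tool_rot: [0.0, 0.012, 1.0, -0.0]
contact_force: [-0.6, -0.0, -0.1]
gripper_width: 1.0
grasp_force: 0.0
```

{"api": "move_arm", "payload": {
  "increments": [0, 0, 0, 0, 1, 0, 0, 0, 0, 1]
}}

```text
time: 3.75
tool_pos: [0.4699, -0.1649, 0.0608]
tool_rot: [0.001, 0.012, 1.0, -0.001]
contact_force: [0.3, 0.5, -1.0]
gripper_width: 1.003
grasp_force: 0.0
```

```bash
python3 d.py .4705 -.1648 .062
```

```text
3.75 [ 0.4699 -0.1649  0.0608] [ 0.3  0.5 -1. ] [-0.04 -0.01 -0.04]
[[-1.     0.024  0.002]
 [ 0.024  1.    -0.001]
 [-0.002 -0.001 -1.   ]]
tool-axis delta mm [-0.6  0.1 -1.2] y angle 0.006231965714234455
```

{"api": "move_arm", "payload": {
  "increments": [0, 0, 0, 0, 0.5, 0, 0, 0, 0, 0.1, 0, 0, 0, 0, 0, 0, 0, 0, 0, 0, 0, 0, 0, 0, 0, 0, 0, 0, 0, 0, 0, 0, 0, 0, 0, 0, 0, 0, 0, 0]
}}

```text
time: 4.42
tool_pos: [0.469, -0.1644, 0.0595]
tool_rot: [0.0, 0.012, 1.0, -0.0]
contact_force: [-0.1, -0.3, 1.4]
gripper_width: 0.244
grasp_force: 60.1
```

```bash
python3 d.py .4705 -.1648 .062
```

```text
4.4167 [ 0.469  -0.1644  0.0595] [-0.1 -0.3  1.4] [0.05 0.09 0.1 ]
[[-1.     0.024  0.   ]
 [ 0.024  1.    -0.   ]
 [-0.    -0.    -1.   ]]
tool-axis delta mm [-1.5 -0.3 -2.5] y angle 0.006259245520847667
```

{"api": "move_arm", "payload": {
  "increments": [0, 6, 0, 0, 0, 0, 12, 0, 0, 0, 0, 12, 0, 0, 0, 0, 12, 0, 0, 0, 0, 12, 0, 0, 0, 0, 6, 0, 0, 0, 0, 0, 0, 0, 0]
}}

```text
time: 5.0
tool_pos: [0.4706, -0.102, 0.0594]
tool_rot: [0.0, 0.011, 1.0, 0.001]
contact_force: [0.7, 2.4, 2.1]
gripper_width: 0.247
grasp_force: 60.7
```

```bash
python3 d.py .4705 -.1648 .062
```

```text
5.0 [ 0.4706 -0.102   0.0594] [0.7 2.4 2.1] [ 0.65 -0.15 -0.03]
[[-1.     0.022  0.001]
 [ 0.022  1.     0.003]
 [-0.001  0.003 -1.   ]]
tool-axis delta mm [ -1.3 -62.8  -2.7] y angle 0.0076883201977906435
```

{"api": "move_arm", "payload": {
  "increments": [0, 8, 0, 0, 0, 0, 12, 0, 0, 0, 0, 12, 0, 0, 0, 0, 8, 0, 0, 0, 0, 4, 0, 0, 0, 0, 2, 0, 0, 0, 0, 0, 0, 0, 0]
}}

```text
time: 5.58
tool_pos: [0.4717, -0.0576, 0.0594]
tool_rot: [0.0, 0.012, 1.0, 0.001]
contact_force: [2.0, 0.5, 2.2]
gripper_width: 0.251
grasp_force: 60.7
```

{"api": "move_arm", "payload": {
  "increments": [0, 2, 0, 0, 0, 0, 2, 0, 0, 0, 0, 2, 0, 0, 0, 0, 2, 0, 0, 0, 0, 1, 0, 0, 0, 0, 0, 0, 0, 0]
}}

```text
time: 6.08
tool_pos: [0.4719, -0.0492, 0.0595]
tool_rot: [0.0, 0.012, 1.0, 0.0]
contact_force: [2.9, -1.7, 2.7]
gripper_width: 0.255
grasp_force: 60.7
```

```bash
python3 d.py .4705 -.1648 .062
```

```text
6.0833 [ 0.4719 -0.0492  0.0595] [ 2.9 -1.7  2.7] [-0.37 -0.39 -0.05]
[[-1.     0.024  0.001]
 [ 0.024  1.     0.   ]
 [-0.001  0.    -1.   ]]
tool-axis delta mm [  -1.4 -115.6   -2.6] y angle 0.006191303180350438
```

{"api": "move_arm", "payload": {
  "increments": [-0.5, 2, 0, 0, 0, 0, 2, 0, 0, 0, 0, 1, 0, 0, 0, 0, 1, 0, 0, 0, 0, 0, 0, 0, 0]
}}

```text
time: 6.5
tool_pos: [0.4721, -0.0431, 0.0594]
tool_rot: [-0.0, 0.012, 1.0, 0.0]
contact_force: [-0.3, -1.5, 5.4]
gripper_width: 0.249
grasp_force: 61.2
```

{"api": "move_arm", "payload": {
  "increments": [0, 1, 0, 0, 0, 0, 1, 0, 0, 0, 0, 1, 0, 0, 0, 0, 1, 0, 0, 0, 0, 0, 0, 0, 0]
}}

```text
time: 6.92
tool_pos: [0.4722, -0.0392, 0.0595]
tool_rot: [-0.0, 0.012, 1.0, 0.0]
contact_force: [-1.1, -2.5, 4.7]
gripper_width: 0.25
grasp_force: 61.2
```

```bash
python3 d.py .4705 -.1648 .062;  python3 - <<'E'
from h import *
f=grab('scene'); cv2.imwrite('pics/s3.png',cv2.resize(f['image'][220:370,240:420],None,fx=3.5,fy=3.5))
E
```

```text
6.9167 [ 0.4722 -0.0392  0.0595] [-1.1 -2.5  4.7] [-0.33  0.08 -0.03]
[[-1.     0.024 -0.   ]
 [ 0.024  1.     0.   ]
 [ 0.     0.    -1.   ]]
tool-axis delta mm [  -1.2 -125.6   -2.6] y angle 0.006325913840174557
```

View pics/s3.png

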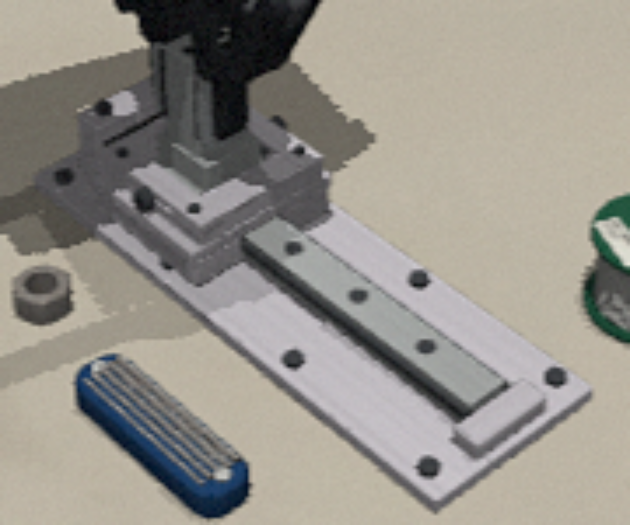

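The carriage, with the block still seated and gripped at (210,150), is close to the bumper at (130,130). The force shows sliding friction only, so I'll keep going in small steps.

{"api": "move_arm", "payload": {
  "increments": [0, 1, 0, 0, 0, 0, 1, 0, 0, 0, 0, 0, 0, 0, 0, 0, 0, 0, 0, 0]
}}

```text
time: 7.3
tool_pos: [0.4723, -0.0382, 0.0595]
tool_rot: [-0.0, 0.012, 1.0, -0.001]
contact_force: [-0.4, -5.6, 4.8]
gripper_width: 0.249
grasp_force: 61.1
```

{"api": "move_arm", "payload": {
  "increments": [0, 1, 0, 0, 0, 0, 1, 0, 0, 0, 0, 0, 0, 0, 0, 0, 0, 0, 0, 0]
}}

```text
time: 7.63
tool_pos: [0.4723, -0.0379, 0.0596]
tool_rot: [-0.0, 0.011, 1.0, -0.003]
contact_force: [-1.8, -12.0, 5.5]
gripper_width: 0.247
grasp_force: 61.1
```

{"api": "move_arm", "payload": {
  "increments": [0, 1, 0, 0, 0, 0, 1, 0, 0, 0, 0, 0, 0, 0, 0, 0, 0, 0, 0, 0]
}}

```text
time: 7.97
tool_pos: [0.4723, -0.0376, 0.0597]
tool_rot: [-0.0, 0.011, 1.0, -0.005]
contact_force: [-1.8, -18.4, 3.1]
gripper_width: 0.253
grasp_force: 61.3
```

The carriage is home: the measured position has stopped at y≈-0.038 and the force is rising. I'll relax to a light push, then lean to +x.

{"api": "move_arm", "payload": {
  "increments": [0, -2.2, 0, 0, 0, 0, -2, 0, 0, 0, 0, 0, 0, 0, 0, 0, 0, 0, 0, 0]
}}

```text
time: 8.3
tool_pos: [0.4722, -0.0382, 0.0595]
tool_rot: [-0.0, 0.012, 1.0, -0.001]
contact_force: [-1.0, -5.6, 5.1]
gripper_width: 0.247
grasp_force: 61.2
```

{"api": "move_arm", "payload": {
  "increments": [-1.5, 0, -0.4, 0, 0, -1.5, 0, -0.5, 0, 0, -1.5, 0, -0.5, 0, 0, -1.5, 0, -0.5, 0, 0, 0, 0, 0, 0, 0, 0, 0, 0, 0, 0]
}}

```text
time: 8.8
tool_pos: [0.4734, -0.0382, 0.0597]
tool_rot: [-0.007, 0.011, 1.0, -0.001]
contact_force: [-14.3, -6.2, 12.6]
gripper_width: 0.248
grasp_force: 62.0
```

```bash
python3 d.py .4705 -.1648 .062
```

```text
8.8 [ 0.4734 -0.0382  0.0597] [-14.3  -6.2  12.6] [-1.16  2.61 -0.12]
[[-1.     0.023 -0.014]
 [ 0.023  1.    -0.001]
 [ 0.014 -0.002 -1.   ]]
tool-axis delta mm [ 1.000e-01 -1.266e+02 -2.100e+00] y angle 0.007155709998222459
```

{"api": "move_arm", "payload": {
  "increments": [-1.5, 0, -1, 0, 0, -1.5, 0, -1, 0, 0, -1.5, 0, -1, 0, 0, 0, 0, 0, 0, 0, 0, 0, 0, 0, 0]
}}

```text
time: 9.22
tool_pos: [0.4745, -0.0382, 0.0603]
tool_rot: [-0.011, 0.011, 1.0, -0.001]
contact_force: [-18.7, -7.8, 8.2]
gripper_width: 0.25
grasp_force: 61.6
```

{"api": "move_arm", "payload": {
  "increments": [-1, 0, -0.8, 0, 0, -1, 0, -0.8, 0, 0, -1, 0, -0.4, 0, 0, 0, 0, 0, 0, 0, 0, 0, 0, 0, 0]
}}

```text
time: 9.63
tool_pos: [0.4773, -0.0383, 0.0612]
tool_rot: [-0.011, 0.011, 1.0, -0.001]
contact_force: [-16.2, -8.0, 3.0]
gripper_width: 0.246
grasp_force: 60.9
```

```bash
python3 d.py .4705 -.1648 .062
```

```text
9.6333 [ 0.4773 -0.0383  0.0612] [-16.2  -8.    3. ] [-1.66  3.06 -0.09]
[[-0.999  0.023 -0.022]
 [ 0.023  1.    -0.001]
 [ 0.022 -0.002 -1.   ]]
tool-axis delta mm [   3.9 -126.7   -0.5] y angle 0.007266987689951598
```

{"api": "move_arm", "payload": {
  "increments": [-1, 0, -0.3, 0, 0, -1, 0, -0.3, 0, 0, -1, 0, -0.3, 0, 0, 0, 0, 0, 0, 0, 0, 0, 0, 0, 0]
}}

```text
time: 10.05
tool_pos: [0.4798, -0.0383, 0.0619]
tool_rot: [-0.012, 0.011, 1.0, -0.001]
contact_force: [-16.6, -8.6, 2.5]
gripper_width: 0.247
grasp_force: 61.0
```

{"api": "move_arm", "payload": {
  "increments": [-1, 0, -0.3, 0, 0, -1, 0, -0.3, 0, 0, 0, 0, 0, 0, 0, 0, 0, 0, 0, 0]
}}

```text
time: 10.38
tool_pos: [0.4826, -0.0384, 0.0626]
tool_rot: [-0.011, 0.011, 1.0, -0.001]
contact_force: [-13.7, -8.3, 0.4]
gripper_width: 0.25
grasp_force: 60.9
```

```bash
python3 d.py .4705 -.1648 .062
```

```text
10.3833 [ 0.4826 -0.0384  0.0626] [-13.7  -8.3   0.4] [-1.72  2.86  0.01]
[[-1.     0.023 -0.021]
 [ 0.023  1.    -0.001]
 [ 0.021 -0.002 -1.   ]]
tool-axis delta mm [   9.2 -126.7    1. ] y angle 0.007438933118496083
```

{"api": "move_arm", "payload": {
  "increments": [-1, 0, -0.2, 0, 0, -1, 0, -0.2, 0, 0, 0, 0, 0, 0, 0, 0, 0, 0, 0, 0]
}}

```text
time: 10.72
tool_pos: [0.4843, -0.0384, 0.063]
tool_rot: [-0.011, 0.011, 1.0, -0.001]
contact_force: [-15.6, -9.3, 1.3]
gripper_width: 0.249
grasp_force: 61.0
```

```bash
python3 d.py .4705 -.1648 .062;  python3 - <<'E'
from h import *
f=grab('scene'); cv2.imwrite('pics/s4.png',cv2.resize(f['image'][220:310,250:350],None,fx=6,fy=6,interpolation=cv2.INTER_CUBIC))
E
```

```text
10.7167 [ 0.4843 -0.0384  0.063 ] [-15.6  -9.3   1.3] [-1.57  3.07 -0.02]
[[-0.999  0.023 -0.022]
 [ 0.023  1.    -0.001]
 [ 0.022 -0.002 -1.   ]]
tool-axis delta mm [  10.9 -126.7    1.5] y angle 0.007364565748785301
```

View pics/s4.png

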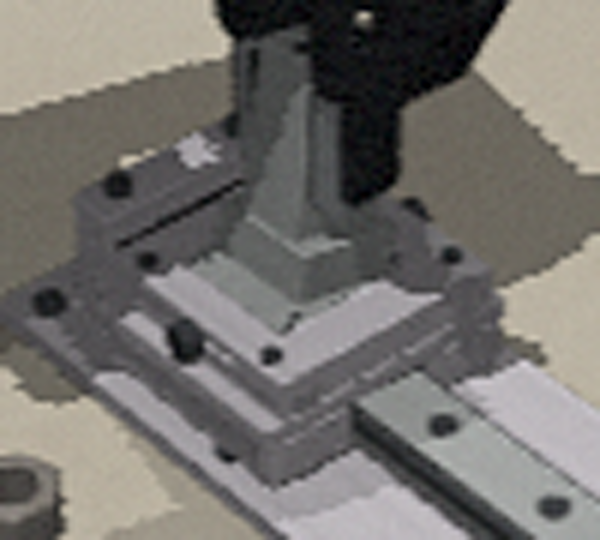

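The block leans clearly to +x: the grip runs from (275,60) to the foot at (260,260), and the -x foot edge is up at (190,290). Geometry gives about 0.24 rad, or 10 mm at the -x edge, which is past its catch. Next I lean it back.

{"api": "move_arm", "payload": {
  "increments": [2, 0, 0.8, 0, 0, 2, 0, 0.8, 0, 0, 2, 0, 0.8, 0, 0, 2, 0, 0.8, 0, 0, 0, 0, 0, 0, 0, 0, 0, 0, 0, 0]
}}

```text
time: 11.27
tool_pos: [0.4832, -0.0384, 0.063]
tool_rot: [-0.002, 0.012, 1.0, -0.001]
contact_force: [-0.3, -5.0, -3.2]
gripper_width: 0.254
grasp_force: 60.4
```

{"api": "move_arm", "payload": {
  "increments": [2, 0, 0.6, 0, 0, 2, 0, 0.4, 0, 0, 2, 0, 0.2, 0, 0, 0, 0, 0, 0, 0, 0, 0, 0, 0, 0]
}}

```text
time: 11.68
tool_pos: [0.4816, -0.0384, 0.0642]
tool_rot: [0.004, 0.012, 1.0, -0.001]
contact_force: [9.0, -4.6, -3.7]
gripper_width: 0.252
grasp_force: 60.6
```

{"api": "move_arm", "payload": {
  "increments": [2, 0, 0.5, 0, 0, 2, 0, 0.4, 0, 0, 2, 0, 0.3, 0, 0, 0, 0, 0, 0, 0, 0, 0, 0, 0, 0]
}}

```text
time: 12.1
tool_pos: [0.479, -0.0385, 0.0652]
tool_rot: [0.008, 0.012, 1.0, -0.001]
contact_force: [14.0, -2.8, -2.1]
gripper_width: 0.251
grasp_force: 60.7
```

{"api": "move_arm", "payload": {
  "increments": [2, 0, 0, 0, 0, 2, 0, 0, 0, 0, 0, 0, 0, 0, 0, 0, 0, 0, 0, 0]
}}

```text
time: 12.43
tool_pos: [0.4759, -0.0385, 0.0663]
tool_rot: [0.009, 0.012, 1.0, -0.001]
contact_force: [14.8, -2.3, 2.1]
gripper_width: 0.254
grasp_force: 61.1
```

{"api": "move_arm", "payload": {
  "increments": [2, 0.5, -0.3, 0, 0, 2, 0.3, -0.3, 0, 0, 0, 0, 0, 0, 0, 0, 0, 0, 0, 0]
}}

```text
time: 12.77
tool_pos: [0.4724, -0.0382, 0.0674]
tool_rot: [0.01, 0.012, 1.0, -0.002]
contact_force: [15.0, -5.2, 3.8]
gripper_width: 0.249
grasp_force: 60.9
```

{"api": "move_arm", "payload": {
  "increments": [2, 0, -0.3, 0, 0, 2, 0, -0.3, 0, 0, 0, 0, 0, 0, 0, 0, 0, 0, 0, 0]
}}

```text
time: 13.1
tool_pos: [0.4687, -0.0381, 0.0683]
tool_rot: [0.01, 0.012, 1.0, -0.002]
contact_force: [15.0, -4.6, 4.4]
gripper_width: 0.255
grasp_force: 60.8
```

```bash
python3 d.py .4705 -.1648 .062
```

```text
13.1 [ 0.4687 -0.0381  0.0683] [15.  -4.6  4.4] [-1.01 -2.9  -0.06]
[[-1.     0.024  0.02 ]
 [ 0.024  1.    -0.004]
 [-0.02  -0.003 -1.   ]]
tool-axis delta mm [  -4.8 -126.6    6.9] y angle 0.005844479987878737
```

{"api": "move_arm", "payload": {
  "increments": [-3, 0, -0.9, 0, 0, -3, 0, -1, 0, 0, -3, 0, -1, 0, 0, 0, 0, 0, 0, 0, 0, 0, 0, 0, 0]
}}

```text
time: 13.52
tool_pos: [0.4702, -0.0381, 0.0679]
tool_rot: [-0.0, 0.012, 1.0, -0.002]
contact_force: [-3.1, -6.3, 11.3]
gripper_width: 0.249
grasp_force: 61.6
```

```bash
python3 d.py .4722 -.0382 .0681;  python3 - <<'E'
from h import *
f=grab('scene'); cv2.imwrite('pics/s5.png',cv2.resize(f['image'][220:310,250:350],None,fx=6,fy=6,interpolation=cv2.INTER_CUBIC))
E
```

```text
13.5167 [ 0.4702 -0.0381  0.0679] [-3.1 -6.3 11.3] [-1.36  0.78 -0.12]
[[-1.     0.023 -0.001]
 [ 0.023  1.    -0.004]
 [ 0.001 -0.004 -1.   ]]
tool-axis delta mm [-2.  -0.  -0.2] y angle 0.006823652314171147
```

View pics/s5.png

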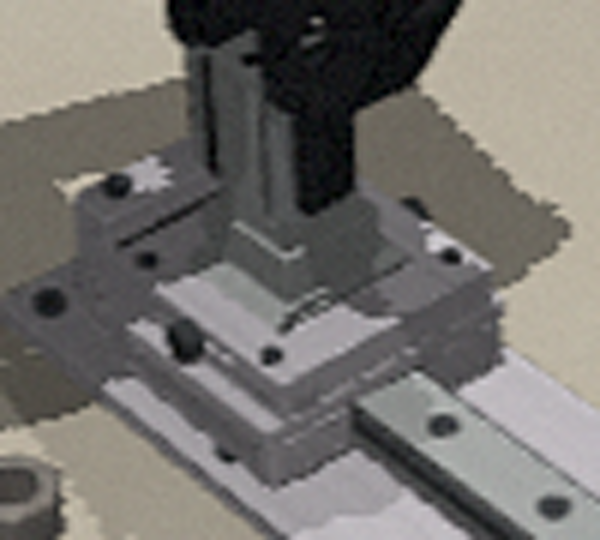

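The block is nearly upright and raised, its foot's bevel visible above the rim at (290,290), leaning slightly to -x. I'm now levelling it on the catches.

{"api": "move_arm", "payload": {
  "increments": [-2, 0, -1.5, 0, 0, -2, 0, -1.5, 0, 0, -2, 0, -1, 0, 0, 0, 0, 0, 0, 0, 0, 0, 0, 0, 0]
}}

```text
time: 13.98
tool_pos: [0.4714, -0.0381, 0.0681]
tool_rot: [-0.006, 0.011, 1.0, -0.002]
contact_force: [-9.6, -9.0, 2.4]
gripper_width: 0.25
grasp_force: 60.8
```

{"api": "move_arm", "payload": {
  "increments": [-1.5, 0, -0.6, 0, 0, -1.5, 0, -0.6, 0, 0, 0, 0, 0, 0, 0, 0, 0, 0, 0, 0]
}}

```text
time: 14.32
tool_pos: [0.4721, -0.0381, 0.0682]
tool_rot: [-0.009, 0.011, 1.0, -0.002]
contact_force: [-13.8, -9.9, 3.7]
gripper_width: 0.248
grasp_force: 60.9
```

```bash
python3 d.py .4733 -.0382 .0681
```

```text
14.3167 [ 0.4721 -0.0381  0.0682] [-13.8  -9.9   3.7] [-1.93  2.79 -0.08]
[[-1.     0.023 -0.018]
 [ 0.023  1.    -0.003]
 [ 0.018 -0.003 -1.   ]]
tool-axis delta mm [-1.2 -0.1  0. ] y angle 0.007153371718109813
```

{"api": "move_arm", "payload": {
  "increments": [-1, -0.6, -0.3, 0, 0, -1, -0.6, -0.3, 0, 0, 0, 0, 0, 0, 0, 0, 0, 0, 0, 0]
}}

```text
time: 14.65
tool_pos: [0.4728, -0.0382, 0.0681]
tool_rot: [-0.011, 0.011, 1.0, -0.0]
contact_force: [-16.6, -6.9, 4.3]
gripper_width: 0.25
grasp_force: 60.9
```

{"api": "move_arm", "payload": {
  "increments": [-1, 0, -0.4, 0, 0, -1, 0, -0.4, 0, 0, 0, 0, 0, 0, 0, 0, 0, 0, 0, 0]
}}

```text
time: 14.98
tool_pos: [0.4748, -0.0382, 0.0688]
tool_rot: [-0.011, 0.011, 1.0, -0.0]
contact_force: [-16.1, -7.8, 3.8]
gripper_width: 0.255
grasp_force: 60.8
```

{"api": "move_arm", "payload": {
  "increments": [2, -0.3, 0.9, 0, 0, 2, -0.3, 0.9, 0, 0, 2, 0, 0.9, 0, 0, 1.5, 0, 0.6, 0, 0, 0, 0, 0, 0, 0, 0, 0, 0, 0, 0]
}}

```text
time: 15.48
tool_pos: [0.4738, -0.0383, 0.0684]
tool_rot: [-0.002, 0.012, 1.0, 0.0]
contact_force: [-1.7, -3.8, -4.2]
gripper_width: 0.251
grasp_force: 60.0
```

{"api": "move_arm", "payload": {
  "increments": [0.3, -0.4, -2, 0, 0, 0, -0.3, -2, 0, 0, 0, 0, 0, 0, 0, 0, 0, 0, 0, 0]
}}

```text
time: 15.82
tool_pos: [0.4756, -0.039, 0.0743]
tool_rot: [0.001, 0.012, 1.0, 0.0]
contact_force: [-0.7, -0.7, -3.3]
gripper_width: 0.25
grasp_force: 60.1
```

{"api": "move_arm", "payload": {
  "increments": [0, 0, -3, 0, 0, 0, 0, -3, 0, 0, 0, 0, -3, 0, 0, 0, 0, -3, 0, 0, 0, 0, -2, 0, 0, 0, 0, 0, 0, 0, 0, 0, 0, 0, 0]
}}

```text
time: 16.4
tool_pos: [0.4752, -0.0394, 0.0881]
tool_rot: [0.0, 0.012, 1.0, -0.0]
contact_force: [1.5, 0.1, -3.8]
gripper_width: 0.252
grasp_force: 60.1
```

```bash
python3 d.py .4722 -.0382 .0870;  python3 - <<'E'
from h import *
f=grab('scene'); g=grab('top')['image'][250:330,265:365]
a=cv2.resize(f['image'][215:315,245:355],None,fx=5.4,fy=5.4,interpolation=cv2.INTER_CUBIC)
cv2.imwrite('pics/s6.png',a); cv2.imwrite('pics/t6.png',cv2.resize(g,None,fx=5,fy=5,interpolation=cv2.INTER_CUBIC))
E
```

```text
16.4 [ 0.4752 -0.0394  0.0881] [ 1.5  0.1 -3.8] [-0.05 -0.01  0.01]
[[-1.     0.024  0.   ]
 [ 0.024  1.    -0.   ]
 [-0.    -0.    -1.   ]]
tool-axis delta mm [3.1 1.1 1.1] y angle 0.006199592349263483
```

View pics/s6.png

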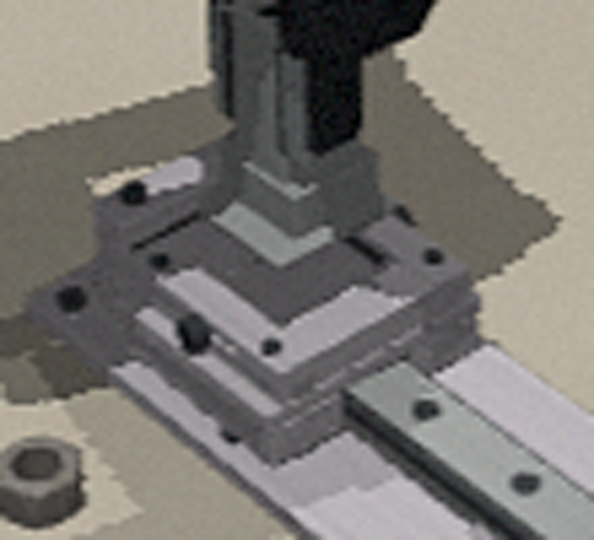

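Freed and clear of the rim: the foot corners at (213,222) and (283,265) hang above the empty pocket. Next is the upright check, using a wireframe overlay at lean 0 and 0.05.

{"api": "move_arm", "payload": {
  "increments": [2, 0, 0, 0, 0, 0, 0, 0, 0, 0, 0, 0, 0, 0, 0, 0, 0, 0, 0, 0]
}}

```text
time: 16.83
tool_pos: [0.4729, -0.0393, 0.0877]
tool_rot: [-0.0, 0.012, 1.0, 0.0]
contact_force: [0.5, 0.4, -3.8]
gripper_width: 0.249
grasp_force: 60.1
```

```bash
python3 d.py .4722 -.0397 .0870;  python3 - <<'E'
from h import *
f=grab('scene'); s=manip.state(); g=s['tool_pos']+[0,0,.019]
u0,v0,k=272,208,12; im=cv2.resize(f['image'][v0:v0+60,u0:u0+50],None,fx=k,fy=k,interpolation=cv2.INTER_CUBIC)
im=np.clip(im*2.0,0,255).astype(np.uint8)[:, :400]
def box(wx,wy,z): return [[sx*wx/2,sy*wy/2,z] for sx,sy in((-1,1),(-1,-1),(1,-1))]
L=[box(.044,.036,0),box(.031,.034,.021),box(.028,.022,.021),[[-.0155,-.017,.0065],[-.0155,-.017,.021]],[[-.014,-.011,.021],[-.014,-.011,.065]],[[-.014,.011,.021],[-.014,.011,.065]]]
out=[]
for th in (0,.05):
    a=im.copy(); Rz=R.from_euler('z',-.03).as_matrix(); Ry=R.from_euler('y',th).as_matrix()
    off=None
    for l in L:
        P=[w2pix(f,g+Rz@Ry@(np.array(p)-[0,0,.050])) for p in l]
        P=np.array([((p-[u0,v0])+.5)*k-.5 for p in P])
        cv2.polylines(a,[P.round().astype(np.int32)],False,(0,0,255),1)
    out.append(a)
o=np.hstack(out); cv2.imwrite('pics/o.png',cv2.resize(o,None,fx=.83,fy=.83,interpolation=cv2.INTER_AREA)); print(o.shape)
E
```

```text
16.8333 [ 0.4729 -0.0393  0.0877] [ 0.5  0.4 -3.8] [-0.01 -0.    0.04]
[[-1.     0.024 -0.   ]
 [ 0.024  1.     0.   ]
 [ 0.     0.    -1.   ]]
tool-axis delta mm [ 0.7 -0.4  0.7] y angle 0.006145727932399536
(720, 800, 3)
```

View pics/o.png

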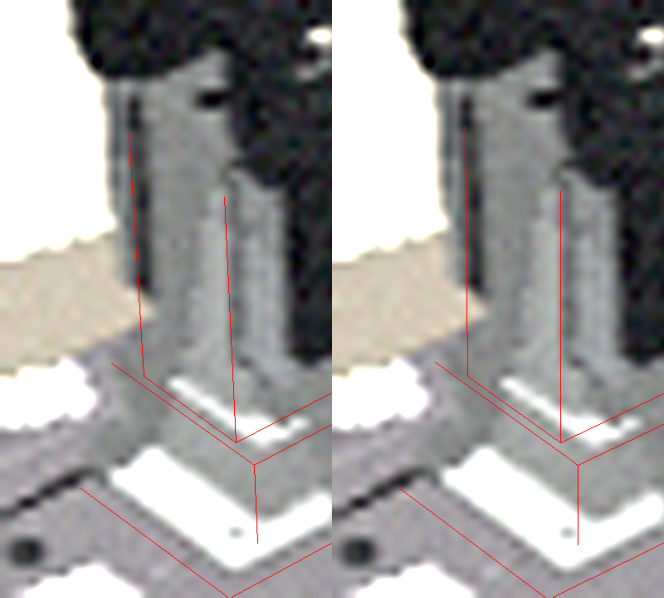

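The block hangs about 16 mm above the rim, close to the overlay. I'll check the slope of the grip's visible vertical edges numerically.

```bash
python3 - <<'E'
from h import *
g=np.mean([cv2.cvtColor(grab('scene')['image'],6).astype(float) for _ in range(8)],0)
print('cols',*range(280,310))
for v in range(214,258,2): print(v,*g[v,280:310].astype(int))
g=cv2.resize(np.clip((g[205:265,272:322]-30)*2,0,255).astype(np.uint8),None,fx=10,fy=10,interpolation=cv2.INTER_CUBIC); cv2.imwrite('pics/z.png',g)
E
```

```text
cols 280 281 282 283 284 285 286 287 288 289 290 291 292 293 294 295 296 297 298 299 300 301 302 303 304 305 306 307 308 309
214 115 2 12 11 16 13 14 16 14 23 35 61 71 72 43 11 14 15 15 19 18 29 51 45 65 53 18 15 19 18
216 182 162 90 56 74 62 57 67 71 69 67 71 73 63 41 21 14 14 20 17 21 17 14 12 11 12 15 18 15 15
218 178 181 115 55 51 19 50 68 69 74 74 59 32 15 23 20 14 16 18 16 19 22 22 24 24 21 16 15 16 19
220 178 182 115 49 59 29 42 63 70 68 67 70 76 76 65 36 16 15 18 20 23 18 16 19 16 14 18 19 17 21
222 179 182 123 58 56 31 41 65 69 66 66 69 70 70 70 43 11 24 27 21 22 19 23 16 16 18 17 17 17 15
224 177 182 135 76 67 40 34 60 69 68 65 68 68 67 61 47 26 15 16 20 17 17 15 16 16 22 24 23 19 16
226 175 180 133 73 67 39 24 61 69 68 65 67 68 70 60 48 62 61 38 30 22 12 19 21 18 15 17 18 17 14
228 177 180 133 68 63 45 28 60 70 68 67 67 67 79 75 51 72 73 69 72 45 12 15 17 13 18 15 14 13 11
230 179 180 186 129 67 44 28 58 70 67 69 68 67 79 88 62 58 65 68 71 43 7 18 18 13 18 14 18 16 12
232 100 101 101 92 73 51 24 57 69 69 69 68 79 85 88 54 67 75 69 71 44 9 17 17 15 15 12 15 14 11
234 102 10
[... 464 characters left out ...]
30 39 60 73
244 74 77 79 77 69 65 70 66 63 67 77 84 84 85 85 88 68 72 81 80 82 76 52 37 61 71 72 70 71 70
246 117 75 78 82 74 65 67 67 64 120 132 104 86 83 85 85 87 77 68 74 78 74 71 70 69 70 70 68 69 75
248 169 122 80 89 85 69 67 68 65 77 83 83 124 125 100 87 89 77 68 68 69 69 68 68 69 71 76 71 70 70
250 86 81 77 71 68 66 68 68 68 77 83 81 82 80 94 129 139 136 140 99 60 129 129 83 68 69 70 71 69 69
252 80 74 68 69 69 68 66 65 74 82 81 83 83 83 85 84 77 96 114 91 75 71 78 76 67 70 68 69 69 69
254 75 70 68 66 61 118 142 140 140 128 96 79 80 82 83 84 84 82 81 81 80 77 79 80 75 69 68 70 69 69
256 72 81 67 107 142 142 135 135 136 139 138 138 120 90 79 80 81 82 84 82 80 78 77 75 67 67 71 72 71 70
```

View pics/z.png

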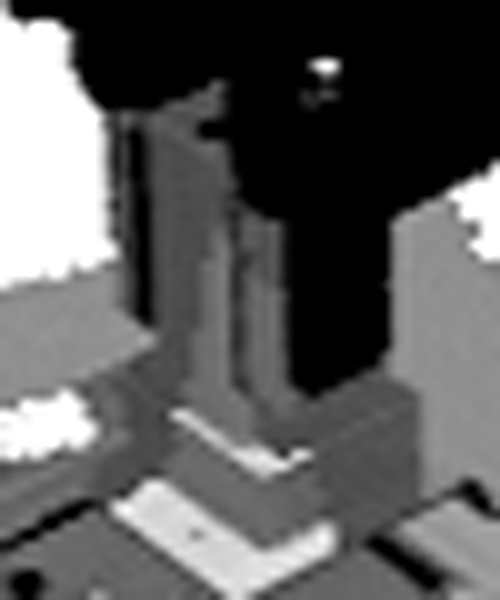

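```bash
python3 - <<'E'
from h import *
f=grab('scene'); g=manip.state()['tool_pos']+[0,0,.019]
for th in (-.1,-.05,0,.05,.1):
    Rz=R.from_euler('z',-.03).as_matrix(); Ry=R.from_euler('y',th).as_matrix()
    p=lambda x,y,z:10*w2pix(f,g+Rz@Ry@(np.array([x,y,z-.050])))
    a,b,c,d=p(-.0155,-.017,.021),p(.0155,-.017,.021),p(-.022,-.018,0),p(-.0155,-.017,.0065)
    e,h=p(-.014,-.011,.023),p(-.014,-.011,.05)
    print(th,'waist edge',(b-a).round(),'slope',((b-a)[1]/(b-a)[0]).round(3),'foot->waistTop',(a-c).round(),'gripedge',((h-e)[0]/(h-e)[1]).round(3),'foot->farwaist',(b-c).round())
E
```

```text
-0.1 waist edge [ 160. -101.] slope -0.631 foot->waistTop [  14. -130.] gripedge 0.15 foot->farwaist [ 173. -231.]
-0.05 waist edge [161. -93.] slope -0.577 foot->waistTop [  19. -132.] gripedge 0.097 foot->farwaist [ 180. -225.]
0 waist edge [161. -85.] slope -0.524 foot->waistTop [  25. -134.] gripedge 0.047 foot->farwaist [ 186. -219.]
0.05 waist edge [162. -76.] slope -0.471 foot->waistTop [  30. -135.] gripedge -0.001 foot->farwaist [ 192. -212.]
0.1 waist edge [162. -68.] slope -0.418 foot->waistTop [  36. -136.] gripedge -0.047 foot->farwaist [ 198. -204.]
```

```bash
python3 -c "
from plant import manip
s=manip.state();print(s['time'],s['tool_pos'],abs(s['joint_vel']).max());print(manip.job_done())"
```

```text
17.3333 [ 0.47307346 -0.0393243   0.087908  ] 0.001867412799091505
the job is handed in; nothing more can be done
None
```

The job is handed in at 17.3 s: the carriage was slid home against the stop, the block was rocked free (-x edge first, then +x), and it is held still about 16 mm above the pocket rim. It looks upright, but the camera images only confirm that to within about 0.04 rad.

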